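# Spring arm test: press with 8 N and mark the deflection

## Task

Find out how far the spring arm yields under load: press straight down on the white pad at its mid-span with a steady 8 N for at least one second, keeping within 1.5 N and never going over 11 N, then let it spring back; the red drag pointer stays where the arm's end pushed it. Now slide the green marker down the scale until it is exactly level with the red pointer, and let go of it. Do not touch the bare strip or the red pointer, and leave the things lying around where they are.

Things in the scene. Friction and masses are not known exactly. Their poses are not given: they have to be found in the camera images.
- stand: Test stand, fixed to the table: black base plate 100 x 310 x 10 mm with a clamp block at one end (46 x 66 mm, its bolt heads 145 mm above the table) and a white upright scale mast (8 x 16 mm in section, top 190 mm above the table, black lines every 5 mm) at the other. Origin on the table right under the white pad; z is up; y runs along the spring arm from the clamp (centre at y = -117 mm) to the mast (centre at y = +120 mm).
- press_pad: White round pressing pad, 28 mm across, 6 mm thick, on top of the spring arm at mid-span, 90 mm from the clamped root; origin at the centre of its underside. It sits on a thin rubber collar that gives about 1.3 mm at 8 N, and goes down with the arm. The arm feels heavy (up to 3 kg at the pad): meet it slowly, at about 10 mm/s.
- pad_top (a point): Centre of the top face of the white pad, 130.5 mm above the table while the arm is unloaded. A press here of 8 N lowers it by some 5 to 13 mm: the arm's stiffness (about 0.5 to 1.3 N/mm at the pad) is different every time and cannot be seen. There is a preload of about 0.5 to 1.5 N; the arm springs back when let go.
- spring_arm: The spring arm's bare steel strip, 180 mm long from its root at the clamp, 34 mm wide, 3 mm thick, level at 120 mm above the table when unloaded; origin at the root, y towards the free end. It bends down as if hinged at the root.
- pointer: Red drag pointer, a tab 26 x 30 x 5 mm under the free end of the strip, sliding up and down on the strip side of the mast. The strip's end pushes it down and it stays at the lowest point reached (friction 0.4 N), 8 to 23 mm below its start after a right press. Origin on the mast's centre line at mid-thickness of the tab, z up.
- pointer_tip (a point): The level the red pointer shows: on the mast's centre line at the mid-thickness of the red tab; 115.5 mm above the table at the start.
- marker: Green sliding marker on the other side of the mast: a bar 12 mm wide and 10 mm high from the mast to a grip block. It slides only up and down, held by about 3 N of friction (it stays where it is left), and starts 25 to 45 mm above the pointer's starting level. Origin as point marker_tip.
- marker_tip (a point): The level the green marker shows: on the mast's centre line at mid-height of the green bar, z up.
- marker_grip (a point): Centre of the green grip block, 16 mm (stand's x) x 24 mm (stand's y) x 34 mm high, at the same height as marker_tip and 80 mm from it along the stand's y. Pinch it from above across its 16 mm.
- spare_base: Bystander: dark steel magnetic base with a blue switch and a short steel stub, 50 x 60 x 64 mm; origin under its centre.
- screw_jar: Bystander: amber jar with a black cap, 48 mm across, 62 mm high; origin under its centre.
- lens_ring: Bystander: black lens ring, 52 mm across, 14 mm high; origin under its centre.
- driver: Bystander: green-handled screwdriver lying flat.

How it is judged:
By the outcome, as a careful person would: the job done as asked, in the order asked, and still so for the second after the job is handed in, with the robot touching nothing.
It also fails if it takes over 56 s, if anything falls off the work surface, if the arm or the gripper's body presses on something with over 40 N, if the wrist force passes 120 N, or if a joint passes its speed limit or range.

## Robot

A 6-joint arm with a two-finger parallel gripper is mounted at the origin on the work surface. World frame = base frame: x ahead of the robot, y to its left, z up, the work surface at z = 0. Lengths are in mm, angles in degrees, forces in N, time in s.
With the tool pointing down it reaches from about 350 to 800 mm from the base axis. Payload 7.3 kg.
Tool frame: the origin (TCP) lies on the centre line of the jaws, within the pads' length; the fingertips stand ahead of it and the grasp point (between the pads) is the TCP (bot.nose_length is the y of the fingertips in the tool frame, in mm); y points along the fingers, x is the direction in which the jaws open and shut, and the axes are right-handed (so a half turn about y gives the same grasp; the last joint's range is limited). The gripper opens to 85 mm and grips with 20 to 120 N. Pads are 22 mm wide; open, the fingers measure 114 mm over their backs; the gripper's body (76 mm by 85 mm) begins 54 mm behind the grasp point. The pads swing forward as they close: fully open they stand 13 mm farther back than shut.
Start: joints at [60.963, 19.595, 87.324, -0, 73.075, -8.365], TCP at [185.323, 491.221, 250.322] pointing down, gripper open.
Joint ranges: [-145.02, 145.02], [-44.19, 115.74], [2.07, 154.8], [-57.11, 237.11], [16.16, 152.29], [-177.93, 177.93]. Speed limits (degrees/s): [147.25, 147.25, 180, 180, 180, 180].

## Interface

Orientations are given as a 3x3 rotation matrix whose columns are the frame's x, y, z axes.
In Python, from station import bot gives the robot as it stands.
- The arm moves only by the tool arm_command, never from a script. Its argument "commands" is one flat list of numbers, 5 for each row, row after row: the closure, from -1 (fully open) to 1 (shut), then the shift along the tool's x, y, z in mm, then the turn about the tool's y in degrees. A call has 1 to 20 rows; each row shifts and turns the commanded pose from where the row before left it, along the tool's axes as they then stand; what a row does not reach is not made up. A row lasts 1/10 s, in which the tool goes at most 50 mm and 8.59 degrees, less where a joint would pass 70% of its speed; a pose out of reach is approached as far as the arm can. A call with a gripper value outside its range is refused whole. The fingers move at their own pace and stop on an object; the grip force is fixed at half the most. Time passes only in rows, so rows that do not move let the fingers close. It gives the time, the measured TCP pose, the force and the opening at its end, in the units of the state.
- bot.get_state(): the state, without advancing time (a new reading comes with each control period).
- bot.capture(name): name is "scene" or "top" or "wrist"; returns (picture, depth): 384x512x3 uint8, blue, green, red; 384x512 float32, mm along the optical axis (not along the pixel's ray), 0 where there is no reading.
- bot.camera_info(name): a dict with "vertical_fov" (degrees; the focal length in pixels is half the picture's height over the tangent of half this angle, whatever the lens; pixels are square), "cx", "cy" (the principal point, pixels), "camera_from_world" (4x4, takes a point from world to camera coordinates). Camera axes: x right, y down, z forward; pixel columns grow to the right and rows downward; lengths in mm; the calibration is good to about 2 mm. A picture is of the moment at which its call begins: read the wrist's pose just before it. camera_info takes no time and is no camera call; for the wrist camera it gives the pose at the moment of the call.
- bot.job_done(): hands the job in, once; it reports no verdict.
The state is a dict: "time": time; "qpos": joint angles; "qvel": joint speeds; "effort": joint torques, N m; "tcp_pos": TCP position; "eef_rot": TCP orientation; "contact_force": force on the tool from outside, world axes, zero at the start; "torque": the same for the moment, N m; "finger_gap": finger opening in mm.
Only numpy, scipy, OpenCV 4.12 (cv2) and the standard library are available. Lean on these libraries where they do the work, as an engineer would, in place of code of your own. Each camera call takes 0.05 s, during which the arm holds its last target. There are 200 camera calls.

## Working session

There is one attempt and no reset: what is moved stays moved. The work goes in short steps, Python scripts to look and compute and a tool call to move; the robot and the scene stay as the last step left them, time stands still between calls to the robot, and variables do not carry over. Pictures are saved under pics/ and viewed, about 8 in all and at most 12, crops included, and the job is handed in when it is done.

Besides the shell and the picture viewer there is one more tool, called as name(argument=value, ...) on one line, values as JSON. arm_command: Moves the arm, as the interface text tells. Its arguments: {"type":"object","properties":{"commands":{"type":"array"}},"required":["commands"]}

```bash
mkdir -p pics; ls; cat > h.py <<'E'
import numpy as np, cv2
from station import bot
def cam(n):
    i=bot.camera_info(n); f=192/np.tan(np.radians(i["vertical_fov"]/2)); return f,i["cx"],i["cy"],np.array(i["camera_from_world"])
def ray(c,u,v):
    f,cx,cy,T=c; R=T[:3,:3]; o=-R.T@T[:3,3]; return o,R.T@np.array([(u-cx)/f,(v-cy)/f,1])
def onz(c,u,v,z):
    o,d=ray(c,u,v); return o+d*(z-o[2])/d[2]
def cloud(c,D):
    f,cx,cy,T=c; v,u=np.mgrid[:384,:512]; P=np.stack([(u-cx)/f*D,(v-cy)/f*D,D],-1); return (P-T[:3,3])@T[:3,:3]
def proj(c,p):
    f,cx,cy,T=c; q=T[:3,:3]@np.array(p)+T[:3,3]; return f*q[0]/q[2]+cx,f*q[1]/q[2]+cy
E
python3 - <<'E'
from h import *
s=bot.get_state();print(s["time"],s["tcp_pos"],s["eef_rot"],s["contact_force"],bot.nose_length,s["finger_gap"])
for n in("scene","top"):
    c=cam(n);p,d=bot.capture(n);cv2.imwrite(f"pics/{n}0.png",p);np.savez(f"{n}0.npz",p=p,d=d)
    print(n,c[0],(-c[3][:3,:3].T@c[3][:3,3]).round(),c[3][:3,:3].round(2).tolist())
E
```

```text
pics
0.0 [185.13877462 490.88526897 249.63445575] [[ 3.53054274e-01 -7.36186918e-04 -9.35602553e-01]
 [ 9.35601675e-01 -1.30208499e-03  3.53054968e-01]
 [-1.47814849e-03 -9.99998881e-01  2.29071044e-04]] [ 0.11347815 -0.00324917 -0.0051808 ] 19.0 85.42484183690405
scene 479.8096031370092 [1212.  204.  660.] [[-0.31, 0.95, 0.0], [0.59, 0.19, -0.79], [-0.75, -0.24, -0.62]]
top 410.3314244294669 [505.   9. 848.] [[-0.0, -1.0, 0.04], [-1.0, -0.0, -0.05], [0.05, -0.04, -1.0]]
```

View pics/scene0.png

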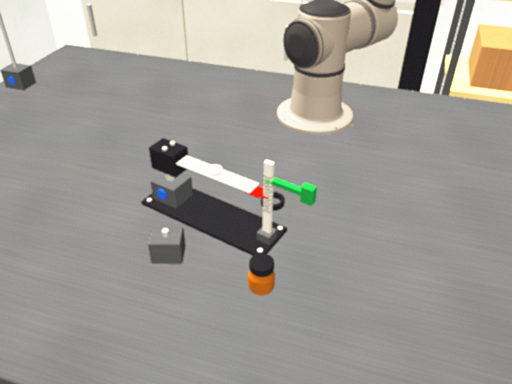

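View pics/top0.png

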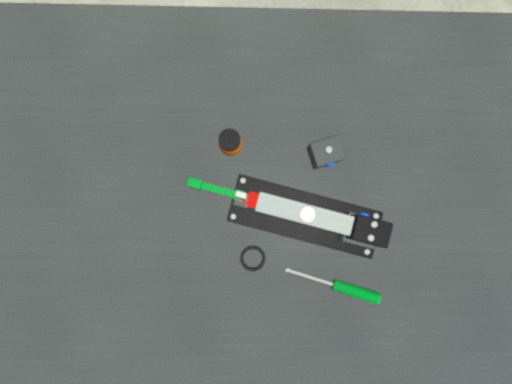

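The scene view shows the pad near (216,170), the red tab at (260,191) and the green grip at (308,194). In the top view the pad is at (307,214), red at (252,200), the grip at (194,183) and the clamp at (373,231). Next I measure these.

```bash
python3 - <<'E'
from h import *
z=np.load("top0.npz");p,d=z["p"],z["d"];c=cam("top");C=cloud(c,d)
h=cv2.cvtColor(p,cv2.COLOR_BGR2HSV)
H,S,V=[h[...,i].astype(int) for i in range(3)]
G=(H>50)&(H<75)&(S>150)&(V>60);R=((H<8)|(H>172))&(S>150)
def comps(m,nm):
    n,l,s,ce=cv2.connectedComponentsWithStats(m.astype(np.uint8))
    for i in range(1,n):
        if s[i,4]>15:
            q=C[l==i]; print(nm,s[i],ce[i].round(1),np.median(q,0).round(1),"zmax",np.percentile(q[:,2],[10,90]).round(1))
comps(G,"G");comps(R,"R")
W=(p.min(2)>225);W[:100]=0;comps(W,"W")
pad=onz(c,*(307.5,214),130.5);print("pad",pad)
g=G.copy();g[:,250:]=0;gc=C[g];gc=gc[gc[:,2]>60]
top=gc[gc[:,2]>gc[:,2].max()-8];print("grip top",gc[:,2].max(),top.mean(0))
# strip direction from cloud
m=(abs(C[...,2]-121)<5)&(p.min(2)>130);m[:150]=0
q=C[m][:,:2];r=cv2.minAreaRect(q.astype(np.float32));print("strip",r)
# scene
z=np.load("scene0.npz");p,d=z["p"],z["d"];c=cam("scene");C=cloud(c,d)
h=cv2.cvtColor(p,cv2.COLOR_BGR2HSV);H,S,V=[h[...,i].astype(int) for i in range(3)]
comps((H>50)&(H<75)&(S>150)&(V>60),"sG");comps(((H<5)|(H>174))&(S>150),"sR")
E
```

```text
G [187 178  49  21 341] [208.7 186.9] [555.   72.8 159.8] zmax [157.3 171.5]
G [332 280  49  24 526] [356.5 291.5] [ 355.4 -213.2   24.2] zmax [20.9 26.8]
R [242 192  16  16 142] [251.6 199.4] [536.   -1.6 118.4] zmax [116. 120.]
W [237 192   8   5  26] [240.4 194.3] [541.5  17.9 190.7] zmax [189.8 191.9]
W [300 207  15  15 185] [307.4 214. ] [510.  -98.2 130.9] zmax [129.2 132.3]
pad [509.9648618  -98.85093026 130.5       ]
grip top 847.7280907010961 [505.07724888   8.75865638 847.7280907 ]
strip ((510.8414611816406, -94.6160888671875), (175.29425048828125, 33.99319839477539), 75.1825180053711)
sG [266 178  50  27 484] [298.  189.8] [564.8  86.7 157.4] zmax [147.5 169.3]
sR [250 186  18  13 112] [257.8 192.2] [543.   -1.4 117.1] zmax [115.2 118.6]
```

arm_command(commands=[1, 0, 0, 0, 8.43, 1, 0, 0, 0, 8.43, 1, 0, 0, 0, 8.43, 1, 0, 0, 0, 8.43, 1, 0, 0, 0, 8.43, 1, 0, 0, 0, 8.43, 1, 0, 0, 0, 8.43, 1, 0, 0, 0, 8.43, 1, 0, 0, 0, 8.43, 1, 0, 0, 0, 8.43, 1, 29.2, 0, -30.3, 0, 1, 29.2, 0, -30.3, 0, 1, 29.2, 0, -30.3, 0, 1, 29.2, 0, -30.3, 0, 1, 29.2, 0, -30.3, 0, 1, 29.2, 0, -30.3, 0, 1, 29.2, 0, -30.3, 0, 1, 29.2, 0, -30.3, 0, 1, 29.2, 0, -30.3, 0, 1, 29.2, 0, -30.3, 0])

```text
time: 2.1
tcp_pos: [389.5, 121.4, 250.2]
eef_rot: [[0.966, -0.0, 0.258], [-0.258, 0.0, 0.966], [-0.0, -1.0, 0.0]]
contact_force: [1.5, -0.5, 0.7]
finger_gap: 0.4
```

arm_command(commands=[1, 29.2, 0, -30.3, 0, 1, 29.2, 0, -30.3, 0, 1, 29.2, 0, -30.3, 0, 1, 29.2, 0, -30.3, 0, 1, 29.2, 0, -30.3, 0, 1, 29.2, 0, -30.3, 0, 1, 0, 0, 0, 0, 1, 0, 0, 0, 0])

```text
time: 2.9
tcp_pos: [511.1, -98.3, 249.4]
eef_rot: [[0.966, -0.002, 0.26], [-0.26, 0.001, 0.966], [-0.002, -1.0, 0.0]]
contact_force: [0.7, 0.4, -1.2]
finger_gap: 0.1
```

```bash
python3 - <<'E'
from h import *
s=bot.get_state();c=cam("wrist");p,d=bot.capture("wrist")
print(s["time"],s["tcp_pos"],s["eef_rot"].round(4).tolist() if hasattr(s["eef_rot"],"round") else s["eef_rot"],s["contact_force"],s["finger_gap"])
cv2.imwrite("pics/w1.png",p);np.savez("w1.npz",p=p,d=d,T=c[3],k=np.array(c[:3]))
print((-c[3][:3,:3].T@c[3][:3,3]).round(),c[3][:3,:3].round(2).tolist(), proj(c,(510.3,-98.6,130.5)),proj(c,(541.4,17.3,190)))
E
```

```text
2.9 [511.09161754 -98.27857325 249.4279044 ] [[0.9656, -0.0018, 0.2601], [-0.2601, 0.001, 0.9656], [-0.002, -1.0, 0.0005]] [ 0.74982121  0.37349113 -1.19603389] 0.07101018606946684
[531. -24. 374.] [[0.97, -0.26, -0.0], [-0.25, -0.92, 0.3], [-0.08, -0.29, -0.95]] (np.float64(253.69059048396736), np.float64(189.49986736551506)) (np.float64(253.03256403927125), np.float64(-4.64792868588367))
```

View pics/w1.png

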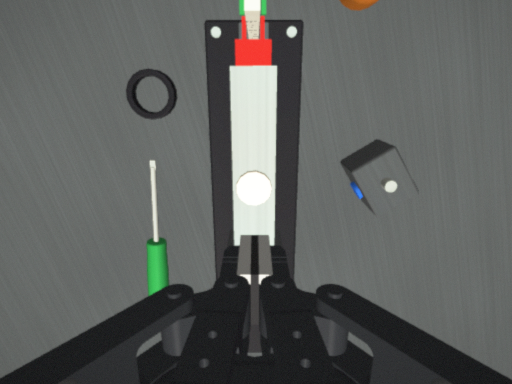

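The wrist view shows the pad at (254,188). I predicted (253.7,189.5), so the pad estimate is good. Descending to just above it.

arm_command(commands=[1, -0.7, 20, 0, 0, 1, 0, 25, 0, 0, 1, 0, 20, 0, 0, 1, 0, 15, 0, 0, 1, 0, 7, 0, 0, 1, 0, 3, 0, 0, 1, 0, 0, 0, 0, 1, 0, 0, 0, 0, 1, 0, 0, 0, 0])

```text
time: 3.85
tcp_pos: [511.1, -97.7, 161.0]
eef_rot: [[0.966, 0.001, 0.258], [-0.258, -0.0, 0.966], [0.001, -1.0, -0.0]]
contact_force: [-0.4, -0.3, 0.1]
finger_gap: -0.0
```

arm_command(commands=[1, 0, 0, 0, 0, 1, 0, 0, 0, 0])

```text
time: 4.05
tcp_pos: [510.8, -97.7, 160.6]
eef_rot: [[0.966, 0.001, 0.258], [-0.258, -0.0, 0.966], [0.001, -1.0, 0.0]]
contact_force: [0.2, -0.4, -0.3]
finger_gap: 0.3
```

arm_command(commands=[1, 0, 1, 0, 0, 1, 0, 1, 0, 0, 1, 0, 1, 0, 0, 1, 0, 1, 0, 0])

```text
time: 4.45
tcp_pos: [510.7, -97.6, 156.1]
eef_rot: [[0.966, -0.0, 0.258], [-0.258, 0.0, 0.966], [-0.0, -1.0, 0.0]]
contact_force: [-0.2, -0.2, -0.4]
finger_gap: 0.2
```

arm_command(commands=[1, 0, 1, -0.8, 0, 1, 0, 1, 0, 0, 1, 0, 1, 0, 0, 1, 0, 1, 0, 0, 1, 0, 1, 0, 0])

```text
time: 4.95
tcp_pos: [510.5, -98.4, 151.2]
eef_rot: [[0.966, 0.0, 0.258], [-0.258, 0.0, 0.966], [0.0, -1.0, 0.0]]
contact_force: [-0.7, 0.2, -0.9]
finger_gap: 0.1
```

arm_command(commands=[1, 0, 1, 0, 0, 1, 0, 1, 0, 0])

```text
time: 5.15
tcp_pos: [510.5, -98.4, 149.2]
eef_rot: [[0.966, 0.0, 0.258], [-0.258, 0.0, 0.966], [0.0, -1.0, 0.0]]
contact_force: [-0.7, 1.4, 2.7]
finger_gap: 0.6
```

arm_command(commands=[1, 0, 1, 0, 0, 1, 0, 0.5, 0, 0])

```text
time: 5.35
tcp_pos: [510.6, -98.3, 147.9]
eef_rot: [[0.966, 0.0, 0.258], [-0.258, 0.0, 0.966], [0.0, -1.0, 0.0]]
contact_force: [0.3, 0.2, 2.3]
finger_gap: -0.3
```

Contact is made. I'll go on slowly and read the settled force.

arm_command(commands=[1, 0, 0.5, 0, 0, 1, 0, 0.5, 0, 0, 1, 0, 0.5, 0, 0, 1, 0, 0.5, 0, 0, 1, 0, 0, 0, 0, 1, 0, 0, 0, 0])

```text
time: 5.95
tcp_pos: [510.6, -98.2, 145.8]
eef_rot: [[0.966, 0.0, 0.258], [-0.258, 0.0, 0.966], [0.0, -1.0, 0.0]]
contact_force: [0.2, 2.9, 3.5]
finger_gap: 0.2
```

arm_command(commands=[1, 0, 0, 0, 0])

```text
time: 6.05
tcp_pos: [510.6, -98.2, 145.8]
eef_rot: [[0.966, 0.0, 0.258], [-0.258, 0.0, 0.966], [0.0, -1.0, 0.0]]
contact_force: [0.2, 4.1, 3.4]
finger_gap: 0.2
```

arm_command(commands=[1, 0, 0, 0, 0])

```text
time: 6.15
tcp_pos: [510.6, -98.3, 145.8]
eef_rot: [[0.966, 0.0, 0.258], [-0.258, 0.0, 0.966], [0.0, -1.0, 0.0]]
contact_force: [-0.3, 3.5, 3.8]
finger_gap: 0.5
```

arm_command(commands=[1, 0, 0.5, 0.3, 0, 1, 0, 0.5, 0.2, 0, 1, 0, 0.5, 0.05, 0, 1, 0, 0.5, 0.05, 0, 1, 0, 0.5, 0.05, 0, 1, 0, 0.5, 0.05, 0, 1, 0, 0, 0, 0, 1, 0, 0, 0, 0])

```text
time: 6.95
tcp_pos: [510.7, -98.0, 142.9]
eef_rot: [[0.966, 0.0, 0.258], [-0.258, -0.0, 0.966], [0.0, -1.0, -0.0]]
contact_force: [-0.9, 2.5, 5.6]
finger_gap: 0.3
```

arm_command(commands=[1, 0, 0, 0, 0])

```text
time: 7.05
tcp_pos: [510.7, -98.0, 142.9]
eef_rot: [[0.966, 0.0, 0.258], [-0.258, -0.0, 0.966], [0.0, -1.0, -0.0]]
contact_force: [-1.0, 1.0, 6.1]
finger_gap: 0.3
```

arm_command(commands=[1, 0, 0, 0, 0])

```text
time: 7.15
tcp_pos: [510.7, -98.0, 142.9]
eef_rot: [[0.966, 0.0, 0.258], [-0.258, -0.0, 0.966], [0.0, -1.0, -0.0]]
contact_force: [-1.3, 2.3, 5.7]
finger_gap: 0.1
```

arm_command(commands=[1, 0.1, 0.5, 0.1, 0, 1, 0, 0.5, 0.1, 0, 1, 0, 0.5, 0.1, 0, 1, 0, 0.5, 0.1, 0, 1, 0, 0.5, 0.1, 0, 1, 0, 0.2, 0, 0, 1, 0, 0, 0, 0])

```text
time: 7.85
tcp_pos: [510.8, -97.9, 140.4]
eef_rot: [[0.966, -0.0, 0.258], [-0.258, -0.001, 0.966], [0.0, -1.0, -0.001]]
contact_force: [-2.2, 1.1, 7.9]
finger_gap: 0.4
```

arm_command(commands=[1, 0, 0, 0, 0, 1, 0, 0, 0, 0])

```text
time: 8.05
tcp_pos: [510.8, -97.9, 140.4]
eef_rot: [[0.966, -0.0, 0.258], [-0.258, -0.001, 0.966], [0.0, -1.0, -0.001]]
contact_force: [-1.6, 0.4, 7.2]
finger_gap: -0.2
```

arm_command(commands=[1, 0, 0, 0, 0])

```text
time: 8.15
tcp_pos: [510.8, -97.9, 140.4]
eef_rot: [[0.966, -0.0, 0.258], [-0.258, -0.001, 0.966], [0.0, -1.0, -0.001]]
contact_force: [-2.6, -0.4, 7.9]
finger_gap: -0.1
```

arm_command(commands=[1, 0, 0, 0, 0])

```text
time: 8.25
tcp_pos: [510.8, -97.9, 140.4]
eef_rot: [[0.966, -0.0, 0.258], [-0.258, -0.001, 0.966], [0.0, -1.0, -0.001]]
contact_force: [-1.5, -0.3, 7.5]
finger_gap: -0.1
```

arm_command(commands=[1, 0, 0.1, 0, 0, 1, 0, 0, 0, 0, 1, 0, 0, 0, 0, 1, 0, 0, 0, 0])

```text
time: 8.65
tcp_pos: [510.8, -97.9, 140.3]
eef_rot: [[0.966, -0.0, 0.258], [-0.258, -0.001, 0.966], [0.0, -1.0, -0.001]]
contact_force: [-1.4, 0.9, 7.4]
finger_gap: -0.1
```

arm_command(commands=[1, 0, 0, 0, 0, 1, 0, 0, 0, 0, 1, 0, 0, 0, 0, 1, 0, 0, 0, 0])

```text
time: 9.05
tcp_pos: [510.8, -97.9, 140.3]
eef_rot: [[0.966, -0.0, 0.258], [-0.258, -0.001, 0.966], [0.0, -1.0, -0.001]]
contact_force: [-2.0, 0.5, 7.2]
finger_gap: 0.3
```

arm_command(commands=[1, 0, 0, 0, 0, 1, 0, 0, 0, 0, 1, 0, 0, 0, 0, 1, 0, 0, 0, 0])

```text
time: 9.45
tcp_pos: [510.8, -97.9, 140.3]
eef_rot: [[0.966, -0.0, 0.258], [-0.258, -0.001, 0.966], [0.0, -1.0, -0.001]]
contact_force: [-2.3, 0.2, 8.1]
finger_gap: 0.1
```

arm_command(commands=[1, 0, 0, 0, 0, 1, 0, 0, 0, 0, 1, 0, 0, 0, 0, 1, 0, 0, 0, 0])

```text
time: 9.85
tcp_pos: [510.8, -97.9, 140.3]
eef_rot: [[0.966, -0.0, 0.258], [-0.258, -0.001, 0.966], [0.0, -1.0, -0.001]]
contact_force: [-2.9, 0.8, 8.4]
finger_gap: -0.0
```

Held about 1.6 s at roughly 7.7–8 N. Now a slow release, then I move to a viewing pose beside the mast.

arm_command(commands=[1, 0, -0.5, 0, 0, 1, 0, -1, 0, 0, 1, 0, -1, 0, 0, 1, 0, -1, 0, 0, 1, 0, -1, 0, 0, 1, 0, -1, 0, 0, 1, 0, -1, 0, 0, 1, 0, -1, 0, 0, 1, 0, -1, 0, 0, 1, 0, -1, 0, 0, 1, 0, -1, 0, 0, 1, 0, -1, 0, 0, 1, 0, -1, 0, 0, 1, 0, -2, 0, 0, 1, 0, -6, 0, 0, 1, 0, -10, 0, 0, 1, 0, -15, 0, 0, 1, 0, -15, 0, 0, 1, 0, -10, 0, 0, 1, 0, 0, 0, 0])

```text
time: 11.85
tcp_pos: [511.8, -97.6, 212.4]
eef_rot: [[0.966, 0.004, 0.258], [-0.258, -0.001, 0.966], [0.004, -1.0, -0.0]]
contact_force: [-0.4, -0.1, 0.5]
finger_gap: 0.2
```

arm_command(commands=[1, 0, 0, 10, 0, 1, 0, 0, 20, 0, 1, 0, 0, 20, 0, 1, 0, 0, 10, 0, 1, 0, 0, 0, 0, 1, 0, 0, 0, 0, 1, 0, 0, 0, 0])

```text
time: 12.55
tcp_pos: [526.3, -39.9, 210.3]
eef_rot: [[0.966, -0.0, 0.259], [-0.259, -0.0, 0.966], [-0.0, -1.0, -0.0]]
contact_force: [-0.3, -0.0, -0.2]
finger_gap: 0.4
```

```bash
cat > meas.py <<'E'
from h import *
def shot(n,tag,N=3):
    s=bot.get_state();c=cam(n);r=[bot.capture(n) for _ in range(N)]
    p=np.mean([a[0] for a in r],0).astype(np.uint8);d=np.median([a[1] for a in r],0)
    cv2.imwrite(f"pics/{tag}.png",p);np.savez(f"{tag}.npz",p=p,d=d,T=c[3],k=np.array(c[:3]))
    print(n,s["time"],np.round(s["tcp_pos"],1),np.round(s["contact_force"],1),"f",round(c[0],1));return c,p,d
def masks(p):
    h=cv2.cvtColor(p,cv2.COLOR_BGR2HSV);H,S,V=[h[...,i].astype(int) for i in range(3)]
    return (H>50)&(H<75)&(S>150)&(V>60),((H<5)|(H>174))&(S>150)
O=np.array([510.3,-98.6]);A=np.radians(75.0);Y=np.array([np.cos(A),np.sin(A)]);X=np.array([Y[1],-Y[0]])
def st(P): q=P[...,:2]-O; return np.stack([q@X,q@Y,P[...,2]],-1)
E
python3 - <<'E'
from meas import *
shot("scene","scene2");c,p,d=shot("wrist","w2")
G,R=masks(p);Q=st(cloud(c,d))
for m,n in((G,"G"),(R,"R")):
    q=Q[m];print(n,len(q))
    for a in range(60,220,8):
        z=q[(q[:,1]>=a)&(q[:,1]<a+8)&(abs(q[:,0])<5)]
        if len(z)>5: print(a,len(z),np.percentile(z[:,2],[10,50,90]).round(2))
    v,u=np.nonzero(m);print(u.min(),u.max(),v.min(),v.max())
E
```

```text
scene 12.55 [526.3 -39.9 210.3] [-0.3 -0.  -0.2] f 479.8
wrist 12.7 [526.3 -39.9 210.5] [ 0.1 -0.3 -0.4] f 327.6
G 2583
124 28 [156.06 159.12 159.65]
132 312 [158.78 159.32 159.87]
140 340 [158.72 159.35 159.96]
148 340 [158.78 159.31 159.93]
156 360 [158.7  159.31 159.82]
164 363 [158.6  159.23 159.95]
172 229 [158.66 159.27 159.92]
143 267 0 351
R 840
84 86 [102.01 102.65 103.31]
92 111 [102.3  102.67 103.13]
235 272 124 158
```

View pics/w2.png

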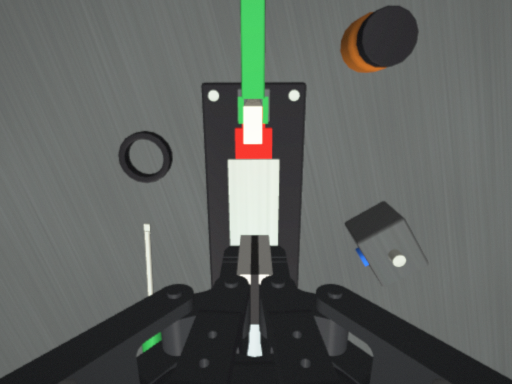

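```bash
cat > ev.py <<'E'
from meas import *
def ev(c,p,d):
    G,R=masks(p);Q=st(cloud(c,d));W=p.min(2)>130
    k=np.ones((5,5),np.uint8);er=lambda m:cv2.erode(m.astype(np.uint8),k)>0
    g=Q[er(G)&(Q[...,1]>128)&(Q[...,1]<185)&(abs(Q[...,0])<5)];r=Q[er(R)]
    def f(m,lo,hi): 
        q=Q[er(m)&(Q[...,2]>lo)&(Q[...,2]<hi)]; return (len(q),round(float(np.median(q[:,2])),2)) if len(q)>5 else None
    a,b=np.median(g[:,2]),np.median(r[:,2]);print("gtop",round(a,2),len(g),"rtop",round(b,2),len(r),"tip diff g-r",round(a-5-(b-2.5),2))
    print("mast190",f(W,180,200),"strip121.5",f(W,116,126),"base10",f((p.max(2)<40)&(abs(Q[...,0])<45)&(Q[...,1]>60)&(Q[...,1]<150),4,18),"red x,y",np.median(r,0)[:2].round(1),"green x",np.median(g[:,0]).round(1))
E
python3 - <<'E'
from ev import *
z=np.load("w2.npz");ev((*z["k"],z["T"]),z["p"],z["d"])
z=np.load("w1.npz");ev((*z["k"],z["T"]),z["p"],z["d"])
E
```

```text
gtop 159.32 1731 rtop 102.71 491 tip diff g-r 54.1
mast190 (535, 191.2) strip121.5 (3678, 122.89) base10 None red x,y [ 0.1 94.3] green x -0.4
gtop nan 0 rtop 119.16 733 tip diff g-r nan
mast190 (194, 190.91) strip121.5 (5785, 122.85) base10 None red x,y [ -0.4 101. ] green x nan
  return _methods._mean(a, axis=axis, dtype=dtype,
  ret = ret.dtype.type(ret / rcount)
```

Pointer 16.4 mm lower than at the start, and the marker is 54.1 mm above it. The depth bias of about +1.3 mm is common to both. Moving above the grip with the jaws half open.

arm_command(commands=[1, 0, -20, 0, 0, 1, 0, -20, 0, 0, 0, -0.4, 0, 20, 0, 0, 0, 0, 30, 0, 0, 0, 0, 35, 0, 0, 0, 0, 30, 0, 0, 0, 0, 16, 0, 0, 0, 0, 8, 0, 0, 0, 0, 0, 0, 0, 0, 0, 0, 0, 0, 0, 0, 0, 0])

```text
time: 13.95
tcp_pos: [561.9, 93.9, 250.6]
eef_rot: [[0.966, -0.0, 0.26], [-0.26, -0.0, 0.966], [0.0, -1.0, -0.0]]
contact_force: [-0.1, -0.0, 0.1]
finger_gap: 42.4
```

```bash
python3 - <<'E'
from meas import *
s=bot.get_state();print(s["time"],st(np.array(s["tcp_pos"])),s["finger_gap"],s["contact_force"])
c,p,d=shot("top","t3",1)
c,p,d=shot("wrist","w3",1)
G,R=masks(p);Q=st(cloud(c,d));q=Q[G&(Q[...,2]>140)&(Q[...,1]>150)];t=q[q[:,2]>167]
print(len(q),len(t));
if len(t): print(np.percentile(t,[2,50,98],axis=0).round(1).tolist())
E
```

```text
13.95 [-2.84525289e-03  1.99300982e+02  2.50560466e+02] 42.36949051986137 [-0.09805878 -0.01157765  0.11819124]
top 13.95 [561.9  93.9 250.6] [-0.1 -0.   0.1] f 410.3
wrist 14.0 [561.9  94.  250.6] [-0.9  0.4 -0.1] f 327.6
1654 787
[[-8.1, 190.9, 168.5], [-0.9, 202.7, 171.2], [6.4, 213.3, 172.6]]
```

View pics/w3.png

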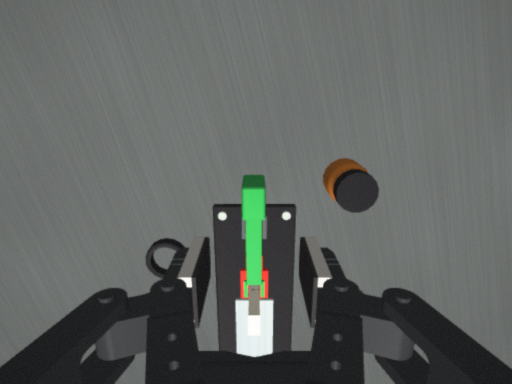

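The grip block shows at (254,196), between the jaws and about 1 mm off centre (stand x −0.9, y about +201). Descending to grip it.

arm_command(commands=[0, -0.8, 20, 1.2, 0, 0, 0, 30, 0, 0, 0, 0, 25, 0, 0, 0, 0, 13, 0, 0, 0, 0, 6, 0, 0, 0, 0, 0, 0, 0, 0, 0, 0, 0, 0, 1, 0, 0, 0, 0, 1, 0, 0, 0, 0, 1, 0, 0, 0, 0, 1, 0, 0, 0, 0, 1, 0, 0, 0, 0, 1, 0, 0, 0, 0, 1, 0, 0, 0, 0])

```text
time: 15.45
tcp_pos: [561.8, 96.5, 156.7]
eef_rot: [[0.966, 0.001, 0.258], [-0.258, 0.0, 0.966], [0.001, -1.0, 0.0]]
contact_force: [1.1, 0.2, 2.9]
finger_gap: 15.1
```

arm_command(commands=[1, 0, 0, 0, 0, 1, 0, 0, 0, 0])

```text
time: 15.65
tcp_pos: [561.8, 96.5, 156.6]
eef_rot: [[0.966, 0.001, 0.258], [-0.258, 0.0, 0.966], [0.001, -1.0, 0.0]]
contact_force: [2.1, 0.9, 2.8]
finger_gap: 15.2
```

arm_command(commands=[1, 0, 2, 0, 0, 1, 0, 4, 0, 0, 1, 0, 5, 0, 0, 1, 0, 5, 0, 0, 1, 0, 5, 0, 0, 1, 0, 5, 0, 0, 1, 0, 5, 0, 0, 1, 0, 5, 0, 0, 1, 0, 5, 0, 0, 1, 0, 4, 0, 0, 1, 0, 3, 0, 0, 1, 0, 2, 0, 0, 1, 0, 0, 0, 0, 1, 0, 0, 0, 0, 1, 0, 0, 0, 0])

```text
time: 17.15
tcp_pos: [561.8, 96.5, 105.9]
eef_rot: [[0.966, 0.0, 0.258], [-0.258, 0.0, 0.966], [0.0, -1.0, 0.0]]
contact_force: [5.6, 2.0, -1.1]
finger_gap: 15.3
```

```bash
python3 - <<'E'
from ev import *
shot("scene","s4");c,p,d=shot("wrist","w4")
ev(c,p,d)
E
```

```text
scene 17.15 [561.8  96.5 105.9] [ 5.6  2.  -1.1] f 479.8
wrist 17.3 [561.8  96.5 106. ] [ 7.1  2.7 -1.3] f 327.6
gtop 107.73 761 rtop nan 0 tip diff g-r nan
mast190 None strip121.5 None base10 None red x,y [nan nan] green x -0.5
  return _methods._mean(a, axis=axis, dtype=dtype,
  ret = ret.dtype.type(ret / rcount)
  ret = um.true_divide(
```

View pics/w4.png

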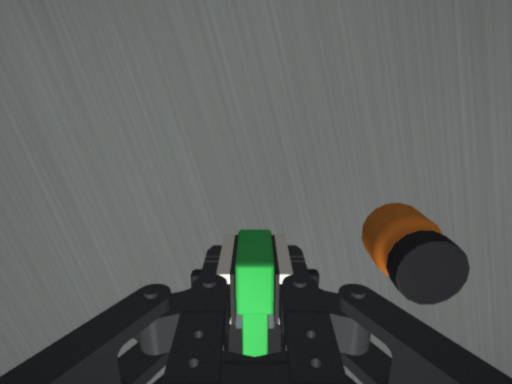

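Gripped, and the block is down about 51 mm. I'll relieve the side load, go 2.4 mm lower, let go and check from the viewing pose.

arm_command(commands=[1, 0.4, 0.8, 0, 0, 1, 0.2, 0.8, 0, 0, 1, 0, 0.8, 0, 0, 1, 0, 0, 0, 0, 1, 0, 0, 0, 0, 1, 0, 0, 0, 0])

```text
time: 18.05
tcp_pos: [561.8, 96.5, 103.8]
eef_rot: [[0.966, -0.001, 0.258], [-0.258, 0.0, 0.966], [-0.001, -1.0, 0.0]]
contact_force: [3.3, 3.9, -0.2]
finger_gap: 15.2
```

arm_command(commands=[0.1, 0, 0, 0, 0, 0.1, 0, 0, 0, 0, 0.1, 0, 0, 0, 0, 0.1, 0, 0, 0, 0, 0.1, 0, 0, 0, 0, 0, 0, -20, 0, 0, 0, 0, -40, 0, 0, 0, 0, -40, 0, 0, 0, 0, -34, 0, 0, 0, 0, -10, 0, 0, 0, 0, 0, 0, 0, 1, 0, 0, -20, 0, 1, 0, 0, -35, 0, 1, 0, 0, -35, 0, 1, 0, 0, -30, 0, 1, 0, 0, -20, 0, 1, 0, 20, 0, 0, 1, 0, 20, 0, 0, 1, 0, 0, 0, 0, 1, 0, 0, 0, 0])

```text
time: 20.05
tcp_pos: [525.3, -38.8, 207.0]
eef_rot: [[0.966, -0.003, 0.258], [-0.258, 0.001, 0.966], [-0.003, -1.0, -0.0]]
contact_force: [-0.5, 0.2, 0.2]
finger_gap: 0.1
```

```bash
python3 - <<'E'
from ev import *
shot("scene","s5");c,p,d=shot("wrist","w5")
ev(c,p,d)
E
```

```text
scene 20.05 [525.3 -38.8 207. ] [-0.5  0.2  0.2] f 479.8
wrist 20.2 [526.3 -38.8 208.6] [ 0.2 -0.1 -0.5] f 327.6
gtop 105.46 1155 rtop 102.74 517 tip diff g-r 0.21
mast190 (531, 191.16) strip121.5 (3628, 122.86) base10 None red x,y [-0.1 94.2] green x -0.8
```

View pics/w5.png

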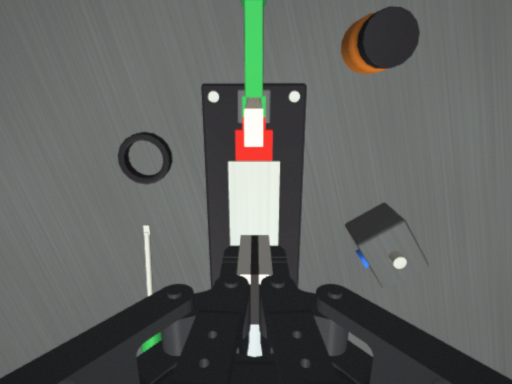

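The wrist depth puts the marker 0.2 mm above the pointer. As a cross-check, I look at the depth slope across the strip and compare with the independent scene camera.

```bash
python3 - <<'E'
from ev import *
z=np.load("w5.npz");c=(*z["k"],z["T"]);p,d=z["p"],z["d"];Q=st(cloud(c,d));G,R=masks(p)
W=(p.min(2)>130)&(abs(Q[...,2]-122)<5)&(abs(Q[...,0])<12)
for n,m,ys in(("strip",W,range(10,90,15)),("green",G,range(126,190,10)),("red",R,range(84,112,6))):
    print(n,[(a,round(float(np.median(q[:,2])),2)) for a in ys for q in [Q[m&(Q[...,1]>a)&(Q[...,1]<a+6)]] if len(q)>10])
for t in("scene0","scene2","s5"):
    z=np.load(t+".npz");c=cam("scene");p,d=z["p"],z["d"];Q=st(cloud(c,d));G,R=masks(p)
    g=Q[G&(Q[...,1]>130)&(Q[...,1]<180)&(abs(Q[...,0])<9)];r=Q[R&(Q[...,1]<125)&(Q[...,1]>85)]
    print(t,[(n,len(a),np.percentile(a[:,2],[20,50,80,95]).round(1).tolist()) for n,a in(("g",g),("r",r))])
p=cv2.imread("pics/s5.png")[150:240,210:330];cv2.imwrite("pics/s5c.png",cv2.resize(p,None,fx=6,fy=6,interpolation=cv2.INTER_CUBIC))
E
```

```text
strip [(40, 122.85), (55, 122.88), (70, 122.9), (85, 122.81)]
green [(126, 102.28), (136, 105.52), (146, 105.53), (156, 105.46), (166, 105.47), (176, 105.39), (186, 105.33)]
red [(84, 102.72), (90, 102.7), (96, 102.58), (102, 102.79), (108, 102.29)]
scene0 [('g', 177, [154.2, 157.2, 158.3, 159.0]), ('r', 109, [116.0, 117.1, 118.1, 118.9])]
scene2 [('g', 176, [154.4, 157.2, 158.0, 158.4]), ('r', 143, [100.1, 100.8, 101.5, 101.9])]
s5 [('g', 165, [100.5, 103.4, 104.2, 104.8]), ('r', 134, [100.3, 100.9, 101.5, 102.1])]
```

View pics/s5c.png

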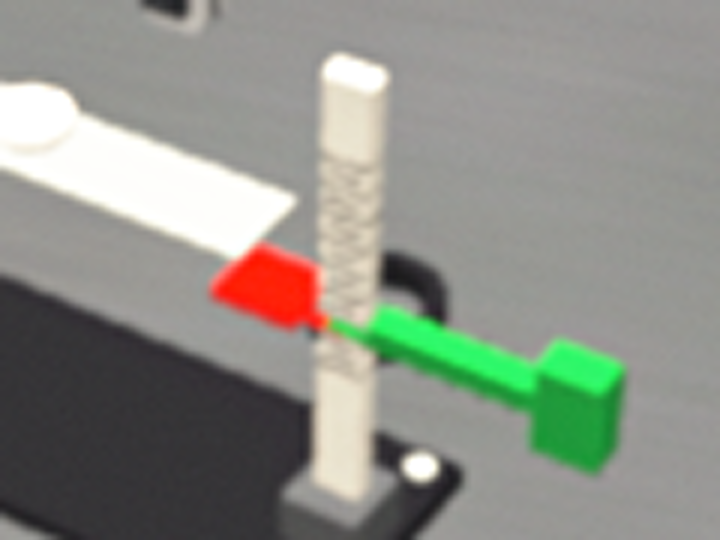

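The crop shows the red and green tips meeting level on the mast at about (330,324). Both cameras agree to about 0.2 mm, the arm is clear, and the ring, jar and base look unmoved. Handing in.

```bash
python3 -c "
from station import bot
print(bot.job_done(), bot.get_state()['time'])"
```

```text
the job is handed in; nothing more can be done
the job is handed in; nothing more can be done
```

I pressed the pad, let the arm spring back, and slid the green marker level with the red pointer. I handed the job in at about 20 s.

- **Press:** I held the pad at mid-span for about 1.6 s, plus 0.4 s at 0.1 mm less depth. Readings were 7.2–8.4 N (mean about 7.7), and the sensor read about 0.4 N low when free. The highest reading was 8.4 N, but I only saw the force at the end of each move. I then released slowly. Side forces of up to about 4 N built up during the press, and I eased most of that off as I went.
- **Pointer:** it dropped about 16.4 mm, within the expected 8–23 mm. The bare strip was back at its unloaded height afterwards.
- **Marker:** I pinched the grip block, slid it down about 54 mm and let go. The wrist camera then put the marker tip about 0.2 mm above the pointer tip, and the scene camera agreed. Both showed it after the gripper had moved clear.
- **Disagreement:** absolute heights from the wrist camera read about 1.3 mm too high. The offset was nearly the same at every height checked, so it cancels in the level comparison.
- **Surroundings:** the ring, jar and magnetic base looked unmoved, and so did the part of the screwdriver still in view. Nothing was touching the stand at the end.

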